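Feed the tube reader's V-chute

TASK

Feed the two long tubes from the rack to the tube reader: tip each one, pointed end first and cap uphill, into the V-chute so that it goes down along the fold through the reading ring. Finish with both lying in line in the fold, the first right down against the stop gate and the second close up behind the first one's cap; if a tube hangs up on the way, push it home. Leave the two short tubes standing in the rack and do not move the tip box or the bottle.

Things in the scene. Friction and masses are not known exactly. Their poses are not given: they have to be found in the camera images.
- chute: the tube reader's fixed infeed chute: bright steel sheet folded to a 90 degree V, open at the top. Origin: on the fold's inner line at the stop gate's face, 50 mm above the bench. x runs up along the fold, climbing at 18 degrees; y level across; z square to the fold, up out of the V. 270 mm long; each leg 46 mm wide, rims 33 mm above the fold (along z) and 33 mm to either side of it
- chute_top (a point): upper, open end of the fold's inner line, 270 mm up the fold from the gate, 133 mm above the bench; axes as the chute's. The sheet is slippery, but not always enough: on some starts a tube let go in the fold slides down by itself, on others it stays or stops half way, and a push of about 1 N down along the fold moves it on
- gate (a point): middle of the stop gate's face, on the chute's z axis 32 mm above the fold. The gate is a rigid dark steel plate square to the fold, 44 mm wide, from 14 to 50 mm above the fold. The first tube's tip comes to rest against it, about 19 mm above the fold
- ring (a point): centre of the black reading ring round the chute, 60 mm up the fold from the gate and 24 mm above the fold; its axis is parallel to the fold. 34 mm long (43 to 77 mm from the gate), bore 41 mm, outside 62 mm, top 55 mm above the fold. A capped tube passes with 3 mm to spare; the first tube, when home, has its tip out below the ring and its cap uphill of it
- reader: the tube reader that carries the chute, fixed. Origin on the bench right below the gate; own x level, pointing the chute's uphill way; z up. Its cream housing stands below the gate, from 30 to 155 mm beyond it (x = -30 to -155 mm), 140 mm wide, 190 mm high, little screen on top; the floor plate is 150 mm wide and 16 mm high
- rack: grey plastic block rack, fixed, 206 x 60 x 56 mm high. Origin: centre of its underside; own x along the row of four round wells, 46 mm apart (centres at x = -69, -23, 23 and 69 mm), each 32 mm in diameter and 48 mm deep
- long_a: long capped tube, 117 mm, about 48 g (varies), pointed end down in a rack well (which one is drawn). Whitish body 29 mm in diameter, 15 mm cone at the foot with an 8 mm flat tip; at the other end a blue screw cap 34 mm in diameter, 15 mm high, good to grip. Origin: centre of the tip; z runs along the tube to the cap. In its well the tip is 8 mm and the cap's top 125 mm above the bench.
- long_a_cap (a point): centre of the flat top of long_a's cap, 117 mm from the tip along the tube's z axis; lying in the fold it is 24 mm above the fold
- long_b: the other long tube, just like long_a; either may go first
- long_b_cap (a point): centre of the flat top of long_b's cap, 117 mm from the tip along the tube's z axis; lying in the fold it is 24 mm above the fold
- short_a: short capped tube, 84 mm, about 34 g (varies), pointed end down in a rack well (which one is drawn). Whitish body 29 mm in diameter, 15 mm cone at the foot with an 8 mm flat tip; at the other end a blue screw cap 34 mm in diameter, 15 mm high, good to grip. Origin: centre of the tip; z runs along the tube to the cap. In its well the tip is 8 mm and the cap's top 92 mm above the bench.
- short_b: the other short tube, just like short_a; both stay in the rack
- tip_box: closed grey box of pipette tips, loose, 126 x 88 x 65 mm high, origin at the centre of its underside; leave it alone
- bottle: amber bottle with a white cap, loose, 60 mm in diameter, 125 mm high, origin at the centre of its underside; leave it alone

How it is judged:
On the way:
1. one long tube lies in the fold right down against the stop gate, pointed end first (((y of long_a in the frame of chute between -0.006 and 0.006 m and z of long_a in the frame of chute below 0.026 m and y of long_a_cap in the frame of chute between -0.006 and 0.006 m and z of long_a_cap in the frame of chute below 0.03 m and angle between the z axis of long_a and the x axis of chute, either way round below 0.1 rad and linear speed of long_a below 0.01 m/s and x of long_a in the frame of chute below 0.006 m and x of long_a_cap in the frame of chute above 0.1 m) or (y of long_b in the frame of chute between -0.006 and 0.006 m and z of long_b in the frame of chute below 0.026 m and y of long_b_cap in the frame of chute between -0.006 and 0.006 m and z of long_b_cap in the frame of chute below 0.03 m and angle between the z axis of long_b and the x axis of chute, either way round below 0.1 rad and linear speed of long_b below 0.01 m/s and x of long_b in the frame of chute below 0.006 m and x of long_b_cap in the frame of chute above 0.1 m))), for 0.2 s.
At the end, for the whole second after the job is handed in: Both long tubes lie still in the fold, pointed ends downhill: tips and caps within 6 mm of the middle plane, tips below 26 and caps below 30 mm over the fold, within 0.1 rad of its line; first tip within 6 mm of the gate, second within 125 mm of the gate (8 mm of the first cap) (((y of long_a in the frame of chute between -0.006 and 0.006 m and z of each of long_a, long_b in the frame of chute below 0.026 m and y of long_a_cap in the frame of chute between -0.006 and 0.006 m and z of each of long_a_cap, long_b_cap in the frame of chute below 0.03 m and angle between the z axis of each of long_a, long_b and the x axis of chute, either way round below 0.1 rad and linear speed of each of long_a, long_b below 0.01 m/s and y of long_b in the frame of chute between -0.006 and 0.006 m and y of long_b_cap in the frame of chute between -0.006 and 0.006 m and x of long_a in the frame of chute below 0.006 m and x of long_a_cap in the frame of chute above 0.1 m and x of long_b in the frame of chute below 0.125 m and x of long_b_cap in the frame of chute above 0.21 m) or (y of long_b in the frame of chute between -0.006 and 0.006 m and z of each of long_b, long_a in the frame of chute below 0.026 m and y of long_b_cap in the frame of chute between -0.006 and 0.006 m and z of each of long_b_cap, long_a_cap in the frame of chute below 0.03 m and angle between the z axis of each of long_b, long_a and the x axis of chute, either way round below 0.1 rad and linear speed of each of long_b, long_a below 0.01 m/s and y of long_a in the frame of chute between -0.006 and 0.006 m and y of long_a_cap in the frame of chute between -0.006 and 0.006 m and x of long_b in the frame of chute below 0.006 m and x of long_b_cap in the frame of chute above 0.1 m and x of long_a in the frame of chute below 0.125 m and x of long_a_cap in the frame of chute above 0.21 m))); the robot touches nothing.
It fails at once if a short tube is pulled from its well or shifted by more than 20 mm (distance of any of short_a, short_b from where it was at the start of the episode above 0.02 m).
It fails at once if the tip box or the bottle is shifted by more than 25 mm (distance of any of tip_box, bottle from where it was at the start of the episode above 0.025 m).
It also fails if it takes over 69 s, if anything falls off the work surface, if the arm or the gripper's body presses on something with over 40 N, if the wrist force passes 120 N, or if a joint passes its speed limit or range.

ROBOT

A 7-joint arm with a two-finger parallel gripper is mounted at the origin on the work surface. World frame = base frame: x ahead of the robot, y to its left, z up, the work surface at z = 0. Lengths are in m, angles in rad, forces in N, time in s.
With the tool pointing down it reaches from about 0.4 to 0.85 m from the base axis. Payload 4.5 kg.
Tool frame: the origin (TCP) lies on the centre line of the jaws, within the pads' length; the fingertips stand 8 mm ahead of it and the grasp point (between the pads) lies 11 mm behind it; x points along the fingers, y is the direction in which the jaws open and shut, and the axes are right-handed (so a half turn about x gives the same grasp; the last joint's range is limited). The gripper opens to 85 mm and grips with 20 to 120 N. Pads are 22 mm wide; open, the fingers measure 114 mm over their backs; the gripper's body (76 mm by 85 mm) begins 54 mm behind the grasp point. The pads swing forward as they close: fully open they stand 13 mm farther back than shut.
Start: joints at [1.225, 0.689, -0.195, 1.565, 0.157, 0.902, -0.215], TCP at [0.232, -0.58, 0.239] pointing down, gripper open.
Joint ranges: [-3.01, 3.01], [-0.46, 2.08], [-1.47, 1.51], [0.13, 2.56], [-1, 4.14], [0.04, 2.09], [-2.66, 2.66]. Speed limits (rad/s): [2.57, 2.57, 3.14, 3.14, 3.14, 3.14, 3.14].

INTERFACE

Orientations are given as a 3x3 rotation matrix whose columns are the frame's x, y, z axes.
In Python, from station import get_obs, get_image, job_done gives the robot as it stands.
- The arm moves only by the tool send_rows, never from a script. Its argument "moves" is a list of rows, each a list of 6 numbers: the shift along the tool's x, y, z in cm, then the turn, a rotation vector about the tool's x, y, z in degrees. In form: [[tx, ty, tz, rx, ry, rz], ...]. A call has 1 to 8 rows; each row is the pose to reach, as a shift and turn from the pose commanded when the call began, along the tool's axes at that moment; what a row does not reach only later rows make up. A row lasts 1/8 s, in which the tool goes at most 62.5 mm and 10.7 degrees, less where a joint would pass 70% of its speed; a pose out of reach is approached as far as the arm can. A call with a gripper value outside its range is refused whole. "hand" is the opening, from -1 (shut) to 1 (fully open), set as the call begins (left out, the last holds). The fingers move at their own pace and stop on an object; "force" is the grip in N (left out, the last holds). Time passes only in rows, so rows that repeat a pose let the fingers close. It gives the time, the measured TCP pose, the force and the opening at its end, in the units of the state.
- get_obs(): the state, without advancing time (a new reading comes with each control period).
- get_image(name): name is "side" or "top"; returns a dict with "pixels" (480x640x3 uint8, blue, green, red), "vfov" (degrees; the focal length in pixels is half the picture's height over the tangent of half this angle, whatever the lens; pixels are square), "cx", "cy" (the principal point, pixels), "R" (3x3) and "t" (3): a world point X has camera coordinates R X + t. Camera axes: x right, y down, z forward; pixel columns grow to the right and rows downward; lengths in m; the calibration is good to about 2 mm. A picture is of the moment at which its call begins. There is no depth.
- job_done(): hands the job in, once; it reports no verdict.
The state is a dict: "time_s": time; "joint_positions": joint angles; "joint_vel": joint speeds; "joint_efforts": joint torques, N m; "ee_pos": TCP position; "eef_rot": TCP orientation; "force": force on the tool from outside, world axes, zero at the start; "moment": the same for the moment, N m; "gripper_width": finger opening in m.
Only numpy, scipy, OpenCV 4.12 (cv2) and the standard library are available. Lean on these libraries where they do the work, as an engineer would, in place of code of your own. Each camera call takes 0.05 s, during which the arm holds its last target. There are 200 camera calls.

## Working session

There is one attempt and no reset: what is moved stays moved. The work goes in short steps, Python scripts to look and compute and a tool call to move; the robot and the scene stay as the last step left them, time stands still between calls to the robot, and variables do not carry over. Pictures are saved under pics/ and viewed, about 8 in all and at most 12, crops included, and the job is handed in when it is done.

Besides the shell and the picture viewer there is one more tool, called after "Emit:" by a JSON object that holds its "fn" and its "kwargs". send_rows: Moves the arm, as the interface text tells. Its arguments: {"type":"object","properties":{"moves":{"type":"array"},"hand":{"type":"number"},"force":{"type":"number"}},"required":["moves"]}

```bash
ls; mkdir -p pics
cat > h.py <<'E'
import numpy as np, cv2
from station import get_obs, get_image, job_done
def cam(n, save=None):
    d=get_image(n); p=np.asarray(d["pixels"]).astype(np.uint8)
    if save: cv2.imwrite(save,p)
    return d
def K(d):
    f=240/np.tan(np.radians(d["vfov"])/2); return f,d["cx"],d["cy"]
def proj(d,X):
    f,cx,cy=K(d); c=np.atleast_2d(X)@np.array(d["R"]).T+np.array(d["t"])
    return np.c_[f*c[:,0]/c[:,2]+cx, f*c[:,1]/c[:,2]+cy]
def onplane(d,uv,z):
    f,cx,cy=K(d); R=np.array(d["R"]); o=-R.T@np.array(d["t"])
    r=R.T@np.array([(uv[0]-cx)/f,(uv[1]-cy)/f,1]); return o+r*(z-o[2])/r[2]
E
python3 - <<'E'
from h import *
np.set_printoptions(precision=4,suppress=True)
for n in ("side","top"):
    d=cam(n,f"pics/{n}0.png"); R=np.array(d["R"]); print(n,d["vfov"],d["cx"],d["cy"],R.tolist(),-R.T@np.array(d["t"]), [k for k in d])
o=get_obs(); print(o["time_s"],o["ee_pos"],o["eef_rot"],o["gripper_width"])
E
```

```text
pics
side 55.548472924768774 320.10292563527696 236.4436298453021 [[-0.9736310435257368, -0.22812815634444358, 0.0003679210106684592], [-0.1732660034102771, 0.7384331387412043, -0.6516865747205809], [0.14839637173871487, -0.6345660280000013, -0.7584882813617406]] [0.4674 0.4727 0.742 ] ['pixels', 'vfov', 'cx', 'cy', 'R', 't']
top 55.14754496225124 315.5557338127195 230.23680694836608 [[-0.005184091085915691, -0.9993203530169155, 0.03649598944761642], [-0.9982757406333008, 0.0030378180875414835, -0.058620110237882876], [0.058469401079944944, -0.03673695288690399, -0.9976130138635612]] [ 0.5314 -0.0466  0.8707] ['pixels', 'vfov', 'cx', 'cy', 'R', 't']
0.1 [ 0.2315 -0.5799  0.2386] [[-0.0007  0.3708 -0.9287]
 [ 0.0015 -0.9287 -0.3708]
 [-1.     -0.0017  0.0001]] 0.08534319989234686
```

View pics/top0.png

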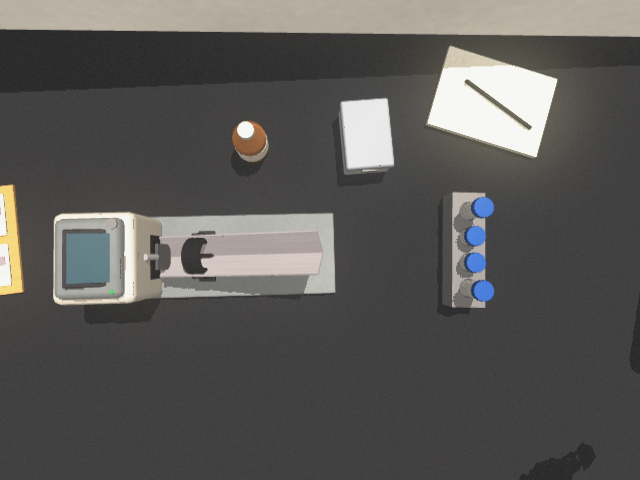

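View pics/side0.png

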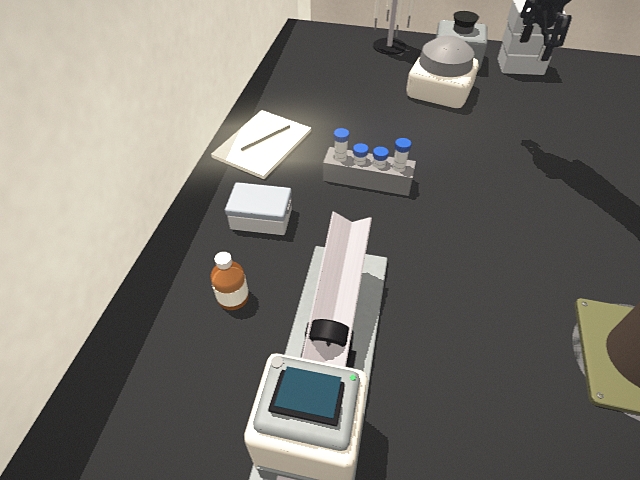

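The top view shows the chute running right (uphill) from about (160,257) to (322,255). The rack is at (465,250), with the long tubes in its end wells (caps at 483,207 and 483,291). I'll take enlarged crops for precise points.

Run:
```python
import cv2,numpy as np
t=cv2.imread('pics/top0.png');s=cv2.imread('pics/side0.png')
def crop(i,x0,y0,w,h,k):
    c=cv2.resize(i[y0:y0+h,x0:x0+w],None,fx=k,fy=k,interpolation=cv2.INTER_CUBIC)
    for x in range((x0+9)//10*10,x0+w,10):
        cv2.putText(c,str(x),((x-x0)*k,8),0,.28,(0,255,255),1) if x%20==0 else 0; cv2.line(c,((x-x0)*k,10),((x-x0)*k,14),(0,255,255),1)
    for y in range((y0+9)//10*10,y0+h,10): cv2.putText(c,str(y),(0,(y-y0)*k+3),0,.28,(0,255,255),1); cv2.line(c,(20,(y-y0)*k),(25,(y-y0)*k),(0,255,255),1)
    return c
o=np.zeros((600,800,3),np.uint8)
a=crop(t,145,205,195,100,3);o[:300,:585]=a
b=crop(t,432,182,70,136,3);o[:408,590:800]=b
c=crop(s,315,122,110,75,3);o[310:310+225,:330]=c
cv2.imwrite('pics/c1.png',o)
o=np.zeros((600,800,3),np.uint8)
o[:600,:400]=crop(s,285,200,100,150,4)
o[:360,405:797]=crop(t,145,215,98,90,4)
cv2.imwrite('pics/c2.png',o)
```

```text
(no output)
```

View pics/c1.png

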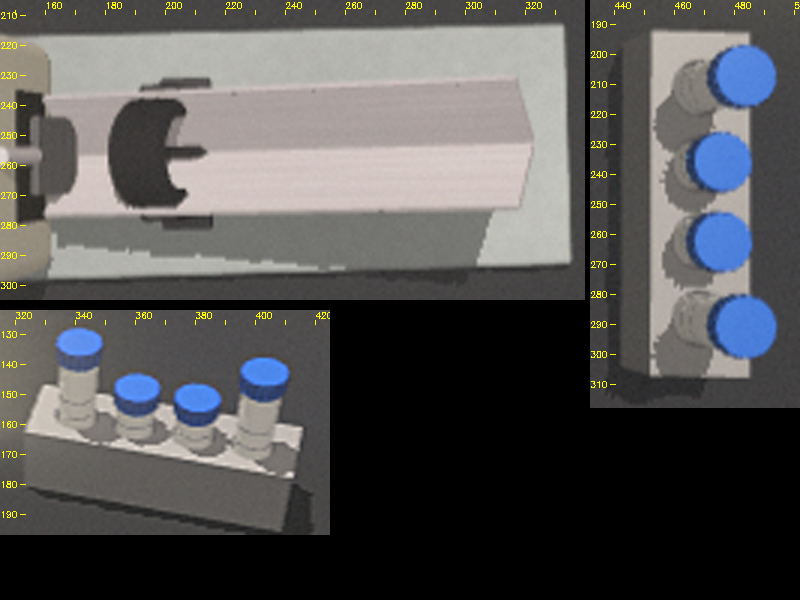

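View pics/c2.png

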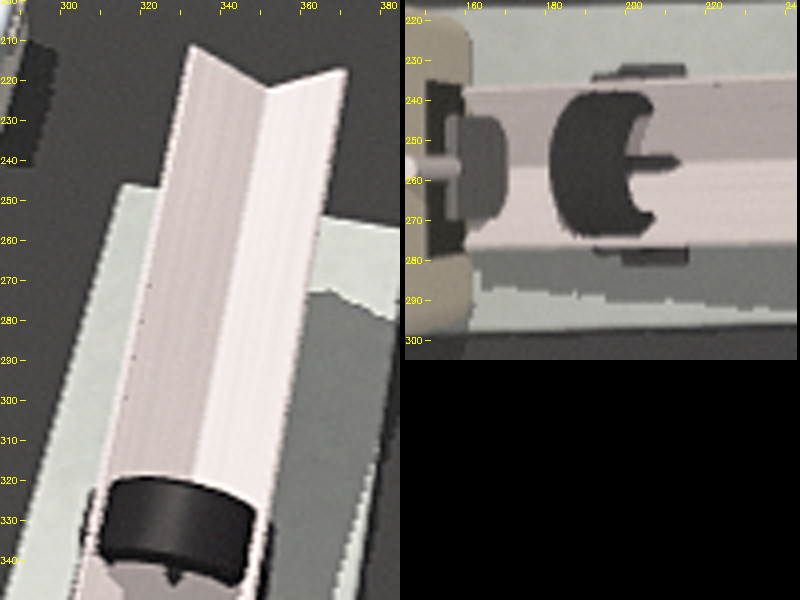

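```bash
cat > fit.py <<'E'
from h import *
from scipy.optimize import least_squares
np.set_printoptions(precision=4,suppress=True)
a=np.radians(18); T=cam("top"); S=cam("side")
def chute(p):  # x,y,yaw -> R,o
    c,s=np.cos(p[2]),np.sin(p[2]); Rz=np.array([[c,-s,0],[s,c,0],[0,0,1]])
    return Rz@np.array([[np.cos(a),0,-np.sin(a)],[0,1,0],[np.sin(a),0,np.cos(a)]]), np.array([p[0],p[1],.05]),Rz
C=[(T,(317.7,230.3),(.27,.033,.033)),(T,(318.3,273.7),(.27,-.033,.033)),(T,(322.3,252.7),(.27,0,0)),
(S,(333,211.2),(.27,.033,.033)),(S,(351.5,222.5),(.27,0,0)),(S,(371.5,217),(.27,-.033,.033))]
L=[(T,(161.7,237),.033),(T,(161.7,277),-.033)]
def rc(p):
    R,o,Rz=chute(p); r=[]
    for d,uv,l in C: r+=list(proj(d,R@np.array(l)+o)[0]-uv)
    for d,uv,y in L: # rim line
        q=[proj(d,R@np.array([x,y,.033])+o)[0] for x in(0,.02)]; t=(uv[0]-q[0][0])/(q[1][0]-q[0][0]); r.append(q[0][1]+t*(q[1][1]-q[0][1])-uv[1])
    return np.array(r)
s=least_squares(rc,[.5,.1,-np.pi/2],loss='soft_l1',x_scale=[.1,.1,.1]); print("chute",s.x,rc(s.x).round(1))
K_=[(T,(452.3,192.7),(-.103,.03,.056)),(T,(485,192.7),(-.103,-.03,.056)),(T,(485,307.7),(.103,-.03,.056)),(T,(452.3,307.7),(.103,.03,.056)),
(T,(482.7,207),(-.069,0,.125)),(T,(482.7,291),(.069,0,.125)),(S,(341.7,132.3),(-.069,0,.125)),(S,(403.3,142.3),(.069,0,.125)),
(S,(360.7,147.3),(-.023,0,.092)),(S,(380.7,151),(.023,0,.092))]
def rr(p):
    _,_,Rz=chute(p); return np.concatenate([proj(d,Rz@np.array(l)+[p[0],p[1],0])[0]-uv for d,uv,l in K_])
k=least_squares(rr,[.5,-.25,np.pi],loss='soft_l1',x_scale=[.1,.1,.1]); print("rack",k.x,rr(k.x).round(1))
_,_,Rz=chute(k.x); print("long wells",[(Rz@[x,0,0])[:2]+k.x[:2] for x in(-.069,.069)])
for i in (4,5):  # triangulate caps individually
    f=lambda X:np.concatenate([proj(T,X)[0]-K_[i][1],proj(S,X)[0]-K_[i+2][1]]); print("cap",least_squares(f,[.5,-.3,.12]).x)
R,o,_=chute(s.x); print("top",o+R@[.27,0,0],"\n",R); np.savez('pose.npz',R=R,o=o)
E
python3 fit.py
```

```text
chute [ 0.5334  0.1719 -1.5494] [-1.3  0.6 -0.8  0.3  0.2 -0.3  0.2 -0.7  0.3 -1.2 -1.  -0.8  0.5 -0.5]
rack [ 0.5432 -0.3491  3.1178] [ 31.4   0.5 -34.   -0.3 -34.2  -0.3  31.8   0.2  -0.    0.3   0.2   0.3
  -0.6   0.1  -0.2  -0.1  -0.2   0.3  -0.1  -0.1]
long wells [array([ 0.6122, -0.3507]), array([ 0.4742, -0.3475])]
cap [ 0.612  -0.3506  0.1256]
cap [ 0.4744 -0.3472  0.1249]
top [ 0.5389 -0.0848  0.1334] 
 [[ 0.0203  0.9998 -0.0066]
 [-0.9508  0.0214  0.3089]
 [ 0.309   0.      0.9511]]
```

The views agree within about 1 px. The caps are at (0.612,-0.351) and (0.474,-0.347), and the chute's open end is at (0.539,-0.085,0.133), facing the rack. I'll write a helper that gives the moves.

```bash
cat >> h.py <<'E'
from scipy.spatial.transform import Rotation as Ro
_z=np.load('pose.npz'); CR,CO=_z['R'],_z['o']
np.set_printoptions(precision=3,suppress=True)
def down(tilt=0,yaw=0):  # tool y along chute y, tilt toward +world y about chute y (deg)
    y=CR[:,1]; x=np.array([0,0,-1.]); 
    return Ro.from_rotvec(np.radians(tilt)*y).as_matrix()@np.c_[x,y,np.cross(x,y)]
def row(p,R,base=None):
    o=get_obs(); P,Q=(o["ee_pos"],o["eef_rot"]) if base is None else base
    P,Q=np.array(P),np.array(Q)
    v=Q.T@(np.array(p)-P)*100; w=np.degrees(Ro.from_matrix(Q.T@R).as_rotvec())
    print(np.r_[v,w].round(2).tolist(), "rows",np.ceil(max(np.linalg.norm(v)/6.25,np.linalg.norm(w)/10.7)))
def chute_pose(theta,tipx,d=.015,lift=.0225): # tube tilted theta deg above fold; TCP at d below cap top
    t=np.radians(theta); u=CR@[np.cos(t),0,np.sin(t)]
    s15=np.array([tipx+.015*np.cos(t),0,lift]); p=CO+CR@s15+u*(.117-d-.015)
    y=CR[:,1]; return p,np.c_[-u,y,np.cross(-u,y)]
def st():
    o=get_obs(); print(o["time_s"],np.array(o["ee_pos"]),np.array(o["force"]),o["gripper_width"],np.array(o["joint_positions"])); print(np.array(o["eef_rot"]))
def inch(p=None):
    o=get_obs(); print("chute frame", CR.T@(np.array(o["ee_pos"])-CO))
E
python3 - <<'E'
from h import *
row([.4743,-.3473,.19],down())
row([.4743,-.3473,.110],down())
p,R=chute_pose(20,.155); print(p,R)
E
```

```text
[4.89, -12.62, -31.18, -69.46, -0.04, 0.06] rows 7.0
[12.89, -12.61, -31.18, -69.46, -0.04, 0.06] rows 7.0
[ 0.538 -0.05   0.177] [[-0.017  1.     0.013]
 [ 0.788  0.021 -0.616]
 [-0.616  0.    -0.788]]
```

Emit:
{"fn": "send_rows", "kwargs": {"moves": [[4.9,-12.6,-31.2,-69.5,0,0],[4.9,-12.6,-31.2,-69.5,0,0],[4.9,-12.6,-31.2,-69.5,0,0],[4.9,-12.6,-31.2,-69.5,0,0],[4.9,-12.6,-31.2,-69.5,0,0],[4.9,-12.6,-31.2,-69.5,0,0],[4.9,-12.6,-31.2,-69.5,0,0],[4.9,-12.6,-31.2,-69.5,0,0]], "hand": 1, "force": 40}}

```text
time_s: 1.2
ee_pos: [0.4747, -0.3476, 0.19]
eef_rot: [[-0.001, 1.0, 0.021], [0.0, 0.021, -1.0], [-1.0, -0.001, -0.0]]
force: [-0.9, -0.0, -0.2]
gripper_width: 0.0852
```

Run:
```python
from h import *
st(); row([.4743,-.3473,.110],down())
```

```text
1.2 [ 0.475 -0.348  0.19 ] [-0.928 -0.009 -0.201] 0.0852394138594607 [ 0.828  0.735 -0.48   1.72   0.447  0.798  0.158]
[[-0.001  1.     0.021]
 [ 0.     0.021 -1.   ]
 [-1.    -0.001 -0.   ]]
[8.0, -0.03, -0.03, -0.0, -0.02, 0.03] rows 2.0
```

Emit:
{"fn": "send_rows", "kwargs": {"moves": [[4,0,0,0,0,0],[8,0,0,0,0,0],[8,0,0,0,0,0],[8,0,0,0,0,0]]}}

```text
time_s: 1.7
ee_pos: [0.4754, -0.3485, 0.1115]
eef_rot: [[0.002, 1.0, 0.021], [-0.001, 0.021, -1.0], [-1.0, 0.002, 0.001]]
force: [0.1, -0.0, 1.1]
gripper_width: 0.0855
```

Emit:
{"fn": "send_rows", "kwargs": {"moves": [[0,0,0,0,0,0],[0,0,0,0,0,0],[0,0,0,0,0,0],[0,0,0,0,0,0],[0,0,0,0,0,0],[0,0,0,0,0,0]], "hand": -1, "force": 40}}

```text
time_s: 2.45
ee_pos: [0.4752, -0.3481, 0.1111]
eef_rot: [[0.001, 1.0, 0.022], [-0.001, 0.022, -1.0], [-1.0, 0.001, 0.001]]
force: [-1.1, -0.5, 6.3]
gripper_width: 0.0325
```

Emit:
{"fn": "send_rows", "kwargs": {"moves": [[-3,0,0,0,0,0],[-8,0,0,0,0,0],[-14,0,0,0,0,0],[-16,0,0,0,0,0],[-16,0,0,0,0,0]]}}

```text
time_s: 3.08
ee_pos: [0.4755, -0.3481, 0.2718]
eef_rot: [[0.003, 1.0, 0.022], [-0.002, 0.022, -1.0], [-1.0, 0.003, 0.002]]
force: [-0.6, 0.4, -1.0]
gripper_width: 0.0326
```

Run:
```python
from h import *
st()
p,R=chute_pose(20,.155); pre=p+CR@[.06,0,.05]
print(pre); row(pre,R)
row(p,R,(pre,R))
```

```text
3.075 [ 0.476 -0.348  0.272] [-0.626  0.43  -1.01 ] 0.03264721318046591 [ 0.86   0.64  -0.534  1.631  0.378  0.972  0.22 ]
[[ 0.003  1.     0.022]
 [-0.002  0.022 -1.   ]
 [-1.     0.003  0.002]]
[ 0.539 -0.092  0.243]
[2.81, 6.9, -25.47, 0.1, 52.11, -0.14] rows 5.0
[7.35, 0.0, 2.65, 0.0, 0.0, 0.0] rows 2.0
```

Emit:
{"fn": "send_rows", "kwargs": {"moves": [[-3,1.4,-5,0,10.4,0],[-4,2.8,-10,0,20.8,0],[-3,4.2,-15,0,31.2,0],[-1,5.6,-20,0,41.6,0],[2.8,6.9,-25.5,0,52,0],[2.8,6.9,-25.5,0,52,0],[2.8,6.9,-25.5,0,52,0]]}}

```text
time_s: 3.95
ee_pos: [0.5381, -0.091, 0.2421]
eef_rot: [[-0.018, 1.0, 0.013], [0.788, 0.023, -0.616], [-0.616, -0.001, -0.788]]
force: [-0.3, -1.3, -0.2]
gripper_width: 0.0326
```

Run:
```python
from h import *
st()
p,R=chute_pose(20,.155); row(p,R)
d=cam("side","pics/s1.png");t=cam("top","pics/t1.png")
a=cv2.imread("pics/s1.png")[180:380,240:440];b=cv2.imread("pics/t1.png")[170:330,140:540]
cv2.imwrite("pics/v1.png",np.vstack([cv2.resize(b,(800,320)),np.hstack([cv2.resize(a,(280,280)),np.zeros((280,520,3),np.uint8)])]))
```

```text
3.95 [ 0.538 -0.091  0.242] [-0.284 -1.339 -0.212] 0.03261453588351032 [ 0.923  1.001 -0.858  1.577 -0.194  1.084  0.392]
[[-0.018  1.     0.013]
 [ 0.788  0.023 -0.616]
 [-0.616 -0.001 -0.788]]
[7.19, 0.11, 2.61, 0.01, -0.0, 0.08] rows 2.0
```

View pics/v1.png

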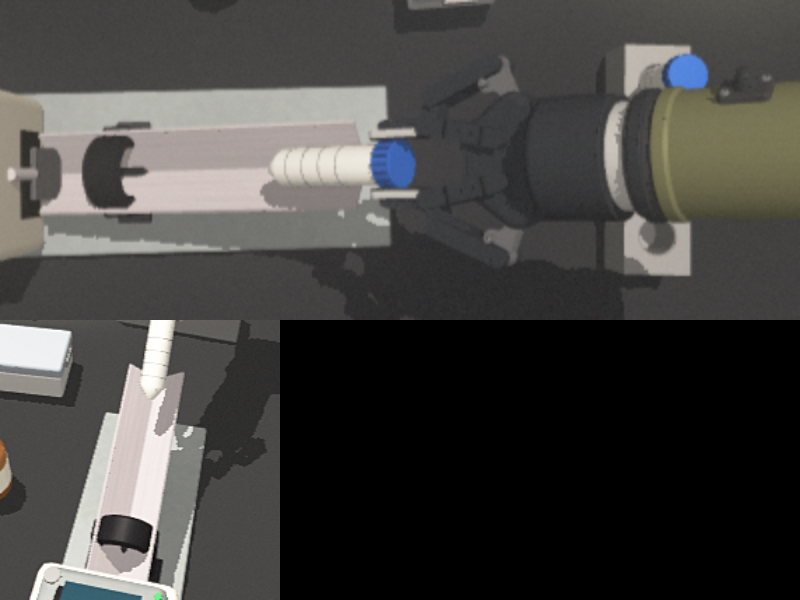

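The tube is held straight at the cap and lined up over the fold (tip at about (272,166) in the crop). Lowering it in.

Emit:
{"fn": "send_rows", "kwargs": {"moves": [[3,0.1,1,0,0,0],[6,0.1,2.1,0,0,0],[7.2,0.1,2.6,0,0,0],[7.2,0.1,2.6,0,0,0],[7.2,0.1,2.6,0,0,0]]}}

```text
time_s: 4.68
ee_pos: [0.5393, -0.0516, 0.1788]
eef_rot: [[-0.015, 1.0, 0.015], [0.787, 0.021, -0.617], [-0.617, 0.003, -0.787]]
force: [-0.2, -0.9, -0.8]
gripper_width: 0.0327
```

Run:
```python
from h import *
st(); inch(); p,R=chute_pose(20,.155); print(CR.T@(p-CO))
```

```text
4.675 [ 0.539 -0.052  0.179] [-0.208 -0.883 -0.78 ] 0.032716365802725335 [ 0.873  1.077 -0.843  1.665 -0.178  0.911  0.416]
[[-0.015  1.     0.015]
 [ 0.787  0.021 -0.617]
 [-0.617  0.003 -0.787]]
chute frame [0.253 0.001 0.053]
[0.251 0.    0.052]
```

Emit:
{"fn": "send_rows", "kwargs": {"moves": [[0,0,0,0,0,0],[0,0,0,0,0,0],[0,0,0,0,0,0],[0,0,0,0,0,0],[0,0,0,0,0,0],[0,0,0,0,0,0]], "hand": 1}}

```text
time_s: 5.42
ee_pos: [0.5382, -0.0505, 0.1775]
eef_rot: [[-0.017, 1.0, 0.014], [0.788, 0.022, -0.615], [-0.616, -0.0, -0.788]]
force: [0.1, 0.0, 0.1]
gripper_width: 0.0854
```

Run:
```python
from h import *
st()
d=cam("side","pics/s2.png");t=cam("top","pics/t2.png")
a=cv2.imread("pics/s2.png")[190:390,270:420];b=cv2.imread("pics/t2.png")[190:310,140:360]
cv2.imwrite("pics/v2.png",np.hstack([cv2.resize(b,None,fx=2.2,fy=2.2),np.zeros((264,6,3),np.uint8),cv2.resize(a,(198,264))]))
```

```text
5.425 [ 0.538 -0.051  0.177] [0.084 0.031 0.08 ] 0.08539254236363028 [ 0.873  1.079 -0.843  1.667 -0.178  0.91   0.416]
[[-0.017  1.     0.014]
 [ 0.788  0.022 -0.615]
 [-0.616 -0.    -0.788]]
```

View pics/v2.png

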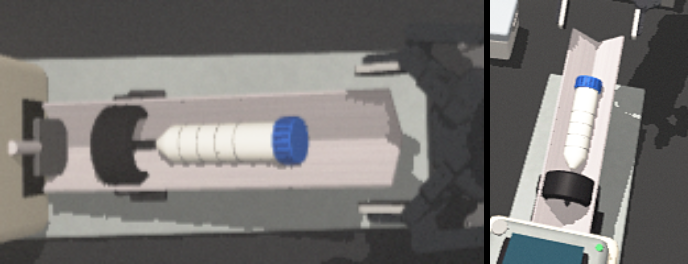

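The tube lies in the fold with its tip at the ring entrance, either still sliding or stopped. I'll back off and track its cap.

Emit:
{"fn": "send_rows", "kwargs": {"moves": [[-4,0,0,0,0,0],[-8,0,-2,0,0,0],[-10,0,-6,0,0,0],[-10,0,-6,0,0,0]], "hand": -1}}

```text
time_s: 6.02
ee_pos: [0.5406, -0.0913, 0.2902]
eef_rot: [[-0.014, 1.0, 0.019], [0.787, 0.023, -0.616], [-0.616, 0.006, -0.787]]
force: [0.6, -0.1, -1.0]
gripper_width: 0.0119
```

```bash
cat >> h.py <<'E'
def caps(n="top",box=(145,360,200,310)):
    d=cam(n); p=np.asarray(d["pixels"]).astype(np.uint8); h=cv2.cvtColor(p,cv2.COLOR_BGR2HSV)
    m=((h[...,0]>100)&(h[...,0]<125)&(h[...,1]>140)&(h[...,2]>60)).astype(np.uint8); 
    x0,x1,y0,y1=box; m2=np.zeros_like(m); m2[y0:y1,x0:x1]=m[y0:y1,x0:x1]
    N,_,s,c=cv2.connectedComponentsWithStats(m2)
    for i in range(1,N):
        if s[i,4]>60:
            # chute x whose cap-middle (x, 0, .024) projects nearest
            xs=np.linspace(0,.4,801); q=proj(d,(CR@np.c_[xs,0*xs,0*xs+.024].T).T+CO); j=np.argmin(np.hypot(*(q-c[i]).T)); print(n,"blob",c[i],s[i],"cap mid x~",xs[j],"resid px",q[j]-c[i])
E
python3 - <<'E'
from h import *
st(); inch(); caps(); caps("side",(280,400,190,400))
E
```

```text
6.025 [ 0.541 -0.091  0.29 ] [ 0.582 -0.102 -1.012] 0.011947743890840938 [ 0.93   0.939 -0.878  1.543 -0.222  1.153  0.361]
[[-0.014  1.     0.019]
 [ 0.787  0.023 -0.616]
 [-0.616  0.006 -0.787]]
chute frame [0.325 0.002 0.147]
top blob [248.239 253.388] [240 244  17  20 255] cap mid x~ 0.1515 resid px [0.03  1.072]
side blob [339.041 279.262] [329 274  21  14 172] cap mid x~ 0.1505 resid px [0.428 0.143]
```

```bash
cat >> h.py <<'E'
def push(X,z=.023):
    return CO+CR@[X,0,z]+np.array([0,0,.008]), down(0)
E
python3 - <<'E'
from h import *
caps(); 
a,R=push(.20); hi=a+[0,0,.09]
row(hi,R); row(a,R,(hi,R)); row(push(.128)[0],R,(a,R))
E
```

```text
top blob [244.522 253.612] [237 244  16  20 245] cap mid x~ 0.145 resid px [0.068 0.956]
[9.73, 0.06, -0.79, 0.01, -51.97, 0.09] rows 5.0
[9.0, 0.0, 0.0, 0.0, 0.0, 0.0] rows 2.0
[2.22, 0.0, -6.85, 0.0, 0.0, 0.0] rows 2.0
```

Emit:
{"fn": "send_rows", "kwargs": {"moves": [[0,0,0,0,-10.5,0],[2,0,0,0,-21,0],[5,0,-0.5,0,-31.5,0],[8,0,-0.8,0,-42,0],[9.7,0,-0.8,0,-52,0],[9.7,0,-0.8,0,-52,0],[9.7,0,-0.8,0,-52,0]]}}

```text
time_s: 7.05
ee_pos: [0.5368, -0.0113, 0.232]
eef_rot: [[-0.002, 1.0, 0.023], [-0.0, 0.023, -1.0], [-1.0, -0.002, -0.0]]
force: [-0.2, -1.5, 0.4]
gripper_width: -0.0001
```

Run:
```python
from h import *
st(); caps("side",(280,400,190,400)); caps()
a,R=push(.185); row(a,R);row(push(.128)[0],R,(a,R))
```

```text
7.05 [ 0.537 -0.011  0.232] [-0.171 -1.513  0.36 ] -0.00010460653400796131 [ 0.161  0.6   -0.366  1.833  0.295  0.766 -0.339]
[[-0.002  1.     0.023]
 [-0.     0.023 -1.   ]
 [-1.    -0.002 -0.   ]]
side blob [334.758 301.944] [324 297  22  13 178] cap mid x~ 0.1115 resid px [ 0.383 -0.064]
[9.51, 0.05, -1.7, -0.22, 0.01, 0.1] rows 2.0
[1.76, 0.0, -5.42, 0.0, 0.0, 0.0] rows 1.0
```

The tube slid nearly home by itself (cap middle at about 0.1115, home is 0.1095). I'll do a gentle confirming push.

Emit:
{"fn": "send_rows", "kwargs": {"moves": [[5,0,-1.7,0,0,0],[9.5,0,-1.7,0,0,0],[9.5,0,-1.7,0,0,0],[10.3,0,-4.2,0,0,0],[10.9,0,-5.8,0,0,0],[11.1,0,-6.5,0,0,0],[11.1,0,-6.5,0,0,0]]}}

```text
time_s: 8.02
ee_pos: [0.5362, 0.0537, 0.1224]
eef_rot: [[0.001, 1.0, 0.022], [-0.0, 0.022, -1.0], [-1.0, 0.001, 0.0]]
force: [0.2, -0.1, -0.3]
gripper_width: -0.0001
```

Run:
```python
from h import *
st(); inch()
```

```text
8.025 [0.536 0.054 0.122] [ 0.195 -0.058 -0.289] -9.024700582961083e-05 [-0.028  0.761 -0.262  1.926  0.381  0.502 -0.535]
[[ 0.001  1.     0.022]
 [-0.     0.022 -1.   ]
 [-1.     0.001  0.   ]]
chute frame [0.135 0.    0.032]
```

Emit:
{"fn": "send_rows", "kwargs": {"moves": [[0.1,0,-0.3,0,0,0],[0.15,0,-0.5,0,0,0],[0.15,0,-0.5,0,0,0]]}}

```text
time_s: 8.4
ee_pos: [0.5358, 0.0588, 0.1204]
eef_rot: [[0.0, 1.0, 0.022], [-0.0, 0.022, -1.0], [-1.0, -0.0, 0.0]]
force: [0.4, 0.2, -0.4]
gripper_width: -0.0
```

Emit:
{"fn": "send_rows", "kwargs": {"moves": [[0.1,0,-0.3,0,0,0],[0.1,0,-0.3,0,0,0]]}}

```text
time_s: 8.65
ee_pos: [0.5358, 0.0606, 0.1195]
eef_rot: [[-0.0, 1.0, 0.021], [-0.002, 0.021, -1.0], [-1.0, -0.0, 0.002]]
force: [-0.4, -4.3, 3.1]
gripper_width: 0.0
```

Emit:
{"fn": "send_rows", "kwargs": {"moves": [[0.1,0,-0.3,0,0,0],[0.1,0,-0.3,0,0,0]]}}

```text
time_s: 8.9
ee_pos: [0.5359, 0.0608, 0.119]
eef_rot: [[-0.0, 1.0, 0.019], [-0.006, 0.019, -1.0], [-1.0, -0.0, 0.006]]
force: [-0.0, -8.7, 6.4]
gripper_width: -0.0001
```

The contact is firm and the tool stalled, so the first tube is against the gate. Backing off, then heading for the second tube.

Emit:
{"fn": "send_rows", "kwargs": {"moves": [[-0.8,0,2,0,0,0],[-5,0,3,0,0,0],[-11,0,4,0,0,0],[-16,0,8,0,0,0],[-17,0,14,0,0,0],[-17,0,14,0,0,0]], "hand": 1}}

```text
time_s: 9.65
ee_pos: [0.539, -0.0814, 0.2892]
eef_rot: [[0.002, 1.0, 0.012], [-0.004, 0.012, -1.0], [-1.0, 0.002, 0.004]]
force: [0.0, -0.3, -0.2]
gripper_width: 0.0853
```

Run:
```python
from h import *
st(); caps(); caps("side",(280,400,190,400))
row([.612,-.3506,.19],down()); row([.612,-.3506,.110],down())
```

```text
9.65 [ 0.539 -0.081  0.289] [ 0.005 -0.284 -0.184] 0.08528127956793158 [ 0.31   0.538 -0.398  1.74   0.259  0.912 -0.185]
[[ 0.002  1.     0.012]
 [-0.004  0.012 -1.   ]
 [-1.     0.002  0.004]]
top blob [224.788 254.212] [217 245  16  20 259] cap mid x~ 0.1095 resid px [0.014 0.935]
side blob [334.758 301.944] [324 297  22  13 178] cap mid x~ 0.1115 resid px [ 0.383 -0.064]
[9.79, 6.76, 27.73, -0.03, -0.06, -0.0] rows 5.0
[17.79, 6.76, 27.73, -0.03, -0.06, -0.0] rows 6.0
```

Emit:
{"fn": "send_rows", "kwargs": {"moves": [[3,2,6,0,0,0],[6,4,12,0,0,0],[9.8,6.8,18,0,0,0],[9.8,6.8,24,0,0,0],[9.8,6.8,27.7,0,0,0],[9.8,6.8,27.7,0,0,0],[9.8,6.8,27.7,0,0,0]]}}

```text
time_s: 10.62
ee_pos: [0.6138, -0.3473, 0.1896]
eef_rot: [[-0.0, 1.0, 0.025], [0.003, 0.025, -1.0], [-1.0, -0.0, -0.003]]
force: [0.4, 1.1, 0.2]
gripper_width: 0.0855
```

Run:
```python
from h import *
st(); row([.612,-.3506,.110],down())
```

```text
10.625 [ 0.614 -0.347  0.19 ] [0.422 1.072 0.25 ] 0.08546913514265286 [ 0.627  0.873 -0.373  1.33   0.335  1.001  0.22 ]
[[-0.     1.     0.025]
 [ 0.003  0.025 -1.   ]
 [-1.    -0.    -0.003]]
[7.95, -0.19, 0.35, 0.2, -0.19, 0.0] rows 2.0
```

Emit:
{"fn": "send_rows", "kwargs": {"moves": [[0,-0.2,0.3,0,0,0],[4,-0.2,0.3,0,0,0],[8,-0.2,0.3,0,0,0],[8,-0.2,0.3,0,0,0],[8,-0.2,0.3,0,0,0]]}}

```text
time_s: 11.25
ee_pos: [0.6124, -0.353, 0.1122]
eef_rot: [[0.003, 1.0, 0.023], [-0.001, 0.023, -1.0], [-1.0, 0.003, 0.001]]
force: [0.1, -0.3, 0.5]
gripper_width: 0.0855
```

Emit:
{"fn": "send_rows", "kwargs": {"moves": [[0,0,0,0,0,0],[0,0,0,0,0,0],[0,0,0,0,0,0],[0,0,0,0,0,0],[0,0,0,0,0,0],[0,0,0,0,0,0]], "hand": -1}}

```text
time_s: 12.0
ee_pos: [0.6115, -0.3539, 0.1114]
eef_rot: [[0.001, 1.0, 0.022], [-0.001, 0.022, -1.0], [-1.0, 0.001, 0.001]]
force: [0.2, 0.1, 4.5]
gripper_width: 0.0326
```

Emit:
{"fn": "send_rows", "kwargs": {"moves": [[-3,0,0,0,0,0],[-8,0,0,0,0,0],[-14,0,0,0,0,0],[-16,0,0,0,0,0],[-16,0,0,0,0,0]]}}

```text
time_s: 12.62
ee_pos: [0.6117, -0.3538, 0.272]
eef_rot: [[0.003, 1.0, 0.022], [-0.001, 0.022, -1.0], [-1.0, 0.003, 0.002]]
force: [-0.3, 0.8, -1.6]
gripper_width: 0.0327
```

Run:
```python
from h import *
st()
p,R=chute_pose(20,.155); pre=p+CR@[.06,0,.05]
row(pre,R)
```

```text
12.625 [ 0.612 -0.354  0.272] [-0.322  0.8   -1.569] 0.032667111667549806 [ 0.638  0.795 -0.39   1.238  0.301  1.161  0.257]
[[ 0.003  1.     0.022]
 [-0.001  0.022 -1.   ]
 [-1.     0.003  0.002]]
[2.81, -6.69, -26.34, 0.1, 52.09, -0.14] rows 5.0
```

Emit:
{"fn": "send_rows", "kwargs": {"moves": [[-3,-1.4,-5,0,10.4,0],[-4,-2.8,-10,0,20.8,0],[-3,-4.2,-15,0,31.2,0],[-1,-5.6,-21,0,41.6,0],[2.8,-6.7,-26.3,0,52,0],[2.8,-6.7,-26.3,0,52,0],[2.8,-6.7,-26.3,0,52,0]]}}

```text
time_s: 13.5
ee_pos: [0.5383, -0.0919, 0.242]
eef_rot: [[-0.018, 1.0, 0.013], [0.788, 0.022, -0.615], [-0.615, -0.001, -0.788]]
force: [0.1, -0.2, -0.8]
gripper_width: 0.0326
```

Run:
```python
from h import *
st()
p,R=chute_pose(20,.155); row(p,R)
d=cam("side","pics/s3.png");t=cam("top","pics/t3.png")
b=cv2.imread("pics/t3.png")[170:330,140:540]
cv2.imwrite("pics/v3.png",cv2.resize(b,(800,320)))
```

```text
13.5 [ 0.538 -0.092  0.242] [ 0.117 -0.228 -0.77 ] 0.03257286845334294 [ 0.884  0.971 -0.764  1.577 -0.275  1.098  0.472]
[[-0.018  1.     0.013]
 [ 0.788  0.022 -0.615]
 [-0.615 -0.001 -0.788]]
[7.25, 0.08, 2.55, -0.01, -0.02, 0.05] rows 2.0
```

View pics/v3.png

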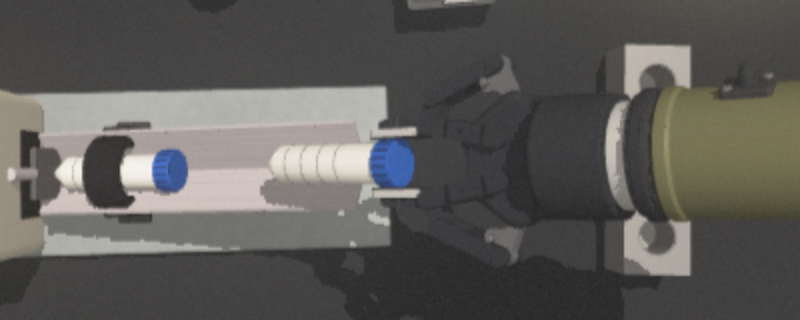

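The first tube is home through the ring (tip 55,170; cap 170,170). The second is lined up the same way, with its tip at (270,164). Lowering and releasing it.

Emit:
{"fn": "send_rows", "kwargs": {"moves": [[3,0.1,1,0,0,0],[6,0.1,2.1,0,0,0],[7.2,0.1,2.6,0,0,0],[7.2,0.1,2.6,0,0,0],[7.2,0.1,2.6,0,0,0]]}}

```text
time_s: 14.22
ee_pos: [0.5394, -0.0523, 0.1787]
eef_rot: [[-0.015, 1.0, 0.015], [0.787, 0.021, -0.617], [-0.617, 0.002, -0.787]]
force: [-0.5, 0.2, -0.5]
gripper_width: 0.0323
```

Emit:
{"fn": "send_rows", "kwargs": {"moves": [[0,0,0,0,0,0],[0,0,0,0,0,0],[0,0,0,0,0,0],[0,0,0,0,0,0],[0,0,0,0,0,0],[0,0,0,0,0,0]], "hand": 1}}

```text
time_s: 14.98
ee_pos: [0.5383, -0.0513, 0.1776]
eef_rot: [[-0.017, 1.0, 0.014], [0.788, 0.022, -0.616], [-0.616, -0.0, -0.788]]
force: [0.7, 0.0, 0.4]
gripper_width: 0.086
```

Emit:
{"fn": "send_rows", "kwargs": {"moves": [[-4,0,0,0,0,0],[-8,0,-2,0,0,0],[-10,0,-6,0,0,0],[-10,0,-6,0,0,0]], "hand": -1}}

```text
time_s: 15.48
ee_pos: [0.5406, -0.0921, 0.2902]
eef_rot: [[-0.014, 1.0, 0.019], [0.787, 0.023, -0.616], [-0.617, 0.006, -0.787]]
force: [0.3, 0.6, -0.2]
gripper_width: 0.0123
```

Run:
```python
from h import *
st(); caps(); caps("side",(280,400,190,400))
a,R=push(.275); hi=a+[0,0,.07]
row(hi,R); row(a,R,(hi,R)); row(push(.246)[0],R,(a,R))
```

```text
15.475 [ 0.541 -0.092  0.29 ] [ 0.278  0.631 -0.154] 0.012331147005831067 [ 0.89   0.908 -0.78   1.544 -0.299  1.169  0.438]
[[-0.014  1.     0.019]
 [ 0.787  0.023 -0.616]
 [-0.617  0.006 -0.787]]
top blob [292.226 251.9  ] [285 243  15  20 230] cap mid x~ 0.227 resid px [0.088 1.272]
top blob [223.835 254.239] [217 245  16  20 218] cap mid x~ 0.108 resid px [0.142 0.933]
side blob [347.579 235.928] [338 231  20  14 152] cap mid x~ 0.2305 resid px [ 0.27  -0.041]
side blob [334.757 301.972] [324 297  22  13 177] cap mid x~ 0.111 resid px [0.327 0.202]
[4.02, 0.01, 3.39, 0.07, -51.94, 0.02] rows 5.0
[7.0, 0.0, 0.0, 0.0, 0.0, 0.0] rows 2.0
[0.9, -0.0, -2.76, 0.0, 0.0, 0.0] rows 1.0
```

Both cameras put the second tube's cap within about 2 mm of home. I'll raise the arm clear, then check that it's still and look at it.

Emit:
{"fn": "send_rows", "kwargs": {"moves": [[-4,0,-2,0,0,0],[-8,0,-4,0,0,0],[-8,0,-4,0,0,0],[-8,0,-4,0,0,0],[-8,0,-4,0,0,0],[-8,0,-4,0,0,0]]}}

```text
time_s: 16.32
ee_pos: [0.5396, -0.1312, 0.3663]
eef_rot: [[-0.019, 1.0, 0.013], [0.788, 0.023, -0.615], [-0.615, -0.002, -0.789]]
force: [-0.2, -0.1, 0.2]
gripper_width: 0.0
```

Run:
```python
from h import *
st(); caps(); caps("side",(280,400,190,400))
d=cam("side","pics/s4.png");t=cam("top","pics/t4.png")
a=cv2.imread("pics/s4.png")[200:360,285:385];b=cv2.imread("pics/t4.png")[205:305,145:340]
cv2.imwrite("pics/v4.png",np.hstack([cv2.resize(b,None,fx=2.8,fy=2.8),cv2.resize(a,(175,280))]))
```

```text
16.325 [ 0.54  -0.131  0.366] [-0.167 -0.148  0.162] 1.016765933562429e-05 [ 0.923  0.844 -0.782  1.396 -0.313  1.38   0.382]
[[-0.019  1.     0.013]
 [ 0.788  0.023 -0.615]
 [-0.615 -0.002 -0.789]]
top blob [292.133 252.073] [285 243  15  20 233] cap mid x~ 0.227 resid px [0.181 1.099]
top blob [223.824 254.24 ] [217 245  16  20 221] cap mid x~ 0.108 resid px [0.153 0.932]
side blob [347.473 235.827] [338 231  20  12 150] cap mid x~ 0.2305 resid px [0.375 0.06 ]
side blob [334.757 301.972] [324 297  22  13 177] cap mid x~ 0.111 resid px [0.327 0.202]
```

View pics/v4.png

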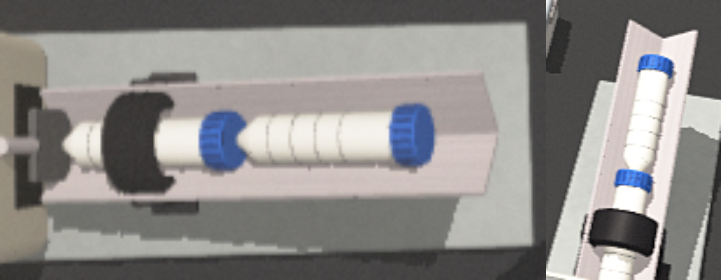

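The second tube's tip touches the first tube's cap (237,140), and both tubes lie still and centred in the fold with the arm clear.

```bash
python3 -c "
from station import job_done; print(job_done())"
```

```text
the job is handed in; nothing more can be done
None
```

Both long tubes now lie in line in the fold, pointed ends downhill, and the job is handed in at about 16.5 s on the robot clock.

I gripped each tube by its cap, tipped it into the fold tilted about 20° above it, and let go, and both slid down by themselves.

**First tube:** I pushed its cap gently to check it. The tool stalled at about 9 N and the tube did not move further, so it is firmly against the stop gate. The cap's middle measured 0.1095 m (top) and 0.1115 m (side) up the fold; home is 0.1095 m.

**Second tube:** I did not push this one. The last picture shows its tip touching the first tube's cap. The cap's middle measured 0.227 m (top) and 0.2305 m (side), where home is 0.2265 m. That 3.5 mm camera disagreement is within the 8 mm allowed gap. Its position changed by no more than 0.2 pixel over 0.8 s.

**First cap, last look:** the final top reading was 0.108 m, partly because the second tube's tip covers some of it. The side reading did not change.

At the end the arm was clear of everything and read about 0 N. I did not check the short tubes, tip box and bottle in a final picture, but no move came near the box or bottle. While gripping, the fingertips stayed about 10 mm above the short caps.

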